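# Tip the tostadas over in their tray and stand it to drain

## Robot

A 7-joint arm with a two-finger parallel gripper is mounted at the origin on the work surface. World frame = base frame: x ahead of the robot, y to its left, z up, the work surface at z = 0. Lengths are in m, angles in rad, forces in N, time in s.
With the tool pointing down it reaches from about 0.425 to 0.925 m from the base axis. Payload 6.8 kg.
Tool frame: the origin (TCP) lies at the very end of the fingers, on their centre line; the grasp point (between the pads) lies r.grasp_offset behind it (r.grasp_offset is the distance from the TCP to the grasp point, in m); z points along the fingers, y is the direction in which the jaws open and shut (so a half turn about z gives the same grasp; the last joint's range is limited). The gripper opens to 85 mm and grips with 20 to 120 N. Pads are 22 mm wide; open, the fingers measure 114 mm over their backs; the gripper's body (76 mm by 85 mm) begins 54 mm behind the grasp point. The pads swing forward as they close: fully open they stand 13 mm farther back than shut.
Start: joints at [1.103, 0.477, 0.022, 1.555, -0.011, 1.109, -0.083], TCP at [0.238, -0.632, 0.231] pointing down, gripper open.
Joint ranges: [-2.96, 2.96], [-0.34, 2.1], [-1.41, 1.46], [0.24, 2.44], [-1.37, 4.51], [0.17, 1.92], [-2.96, 2.96]. Speed limits (rad/s): [2.39, 2.39, 3.14, 3.14, 3.14, 3.14, 3.14].

## Interface

Orientations are given as a rotation vector (axis times angle).
In Python, from bench import r gives the robot as it stands.
- The arm moves only by the shell command python3 -m jog 'ROWS' [FORCE]. ROWS is JSON, one flat list of numbers, 7 for each row, row after row: the turn, a rotation vector about the tool's x, y, z normalised to -1 to 1, where 1 is 180 degrees, then the shift along the tool's x, y, z normalised to -1 to 1, where 1 is 200 mm, then the opening, from 0 (shut) to 1 (fully open). In form: [wx, wy, wz, x, y, z, hand, wx, wy, wz, x, y, z, hand, ...]. A call has 1 to 12 rows; each row is the pose to reach, as a shift and turn from the pose measured when the call began, along the tool's axes at that moment, turning the shorter way round; what a row does not reach only later rows make up. A row lasts 1/10 s, in which the tool goes at most 50 mm and 8.59 degrees, less where a joint would pass 70% of its speed; a pose out of reach is approached as far as the arm can. A call with a number of a shift or a turn outside -1 to 1 is refused whole. A call with a gripper value outside its range is refused whole. The fingers move at their own pace and stop on an object; FORCE is the grip in N (left out, the last holds). Time passes only in rows, so rows that repeat a pose let the fingers close. It gives the time, the measured TCP pose, the force and the opening at its end, in the units of the state.
- r.get_obs(): the state, without advancing time (a new reading comes with each control period).
- r.grab_frame(name): name is "side" or "top" or "wrist"; returns the picture (480x640x3 uint8, red, green, blue); there is no depth.
- r.calibration(name): a dict with "K" (3x3 intrinsics, pixels), "dist_coeffs" ([k1, k2, p1, p2, k3] as OpenCV has them; the pictures are not rectified), "origin" and "rotation" of the camera in the world; the wrist camera has in their place "T_tool_cam" (4x4, takes a point from camera to tool coordinates, whose origin is the TCP and whose axes are the flange's). Camera axes: x right, y up, looking along -z (the intrinsics and any distortion apply to the point x, -y, -z); pixel columns grow to the right and rows downward; lengths in m; the calibration is good to about 2 mm. A picture is of the moment at which its call begins: read the wrist's pose just before it. calibration takes no time and is no camera call.
- r.hand_in(): hands the job in, once; it reports no verdict.
The state is a dict: "clock": time; "joints": joint angles; "qvel": joint speeds; "tau": joint torques, N m; "tcp_pos": TCP position; "orientation": TCP orientation; "contact_force": force on the tool from outside, world axes, zero at the start; "moment": the same for the moment, N m; "grip_width": finger opening in m.
Only numpy, scipy, OpenCV 4.12 (cv2) and the standard library are available. Lean on these libraries where they do the work, as an engineer would, in place of code of your own. Each camera call takes 0.05 s, during which the arm holds its last target.

## Task

The three tostadas in the taco tray have drained on one face: holding the tray by its wooden grip, tip its right-hand end (as the robot sees it) down until all three tumble across their slots and lean the other way; don't touch the tostadas themselves. Then set the tray gently down in the drip tray, flat on its floor inside the rim, with every tostada still in its own slot, and let go. Leave the tortilla press, the containers, the salt pig and the spatula alone.

Things in the scene. Friction and masses are not known exactly. Their poses are not given: they have to be found in the camera images.
- tray_grip (a point): Centre of the taco tray's wooden grip, a bar 14 mm thick (x), 86 mm long (y), 22 mm high, to be pinched across its 14 mm; 131 mm above the tray's underside, over its middle. Axes: x along the tray to the end the tostadas lean to at the start (to the robot's left), y along slots and grip, z up. Tostada tops below it: 85 mm above the underside leaning, 94 mm passing upright.
- taco_tray: Loose stainless taco tray, 0.35-0.6 kg, 212 (x) x 115 (y) x 50 mm, bail 145 mm high. Four V slots across it at x = -78, -26, 26, 78 mm, 10 mm wide below, 48 above, 24 mm side rails. Origin: centre of underside; axes as the grip's. Tipped with its -x end down, tostadas tumble at 25-35 degrees; past 70 they can slide out. Tipped sideways they roll; jerks can flop them back.
- drip_tray: Shallow aluminium drip tray that does not move: 246 mm (x) by 156 mm (y) outside, 240 by 150 mm inside, rim 14 mm high. Origin: centre of the underside. The taco tray fits inside lengthwise with about 14 mm to spare at each end and side.
- drip_floor (a point): Centre of the drip tray's inner floor, 3 mm above the shelf; axes as the drip tray's (x along its length, roughly to the robot's left). With the taco tray standing on it, the grip centre is 131 mm above this point.
- tortilla_press: Bystander, fixed: closed round cast aluminium tortilla press, 196 mm plates, 85 mm high, its lever folded over the top. Origin: centre of the underside.
- containers: Bystander, loose: stack of three lidded plastic food containers, 118 x 158 mm and 172 mm high. Origin: centre of the underside.
- salt_pig: Bystander, loose: white ceramic salt pig, 120 mm across, 138 mm high, its mouth facing its -x. Origin: centre of the underside.
- spatula: Bystander, loose: silicone spatula lying flat, 290 mm long along its x axis, 52 mm wide, 12 mm high. Origin: near its middle, on its underside.
- tostada1: Crisp, rigid corn tostada: a disc 90 mm across, 4 mm thick, 16 g, on edge in the taco tray's slot at x = -26 mm, leaning on that slot's +x wall at the start. Origin: centre of the disc. z axis: normal of the face that starts uppermost, about 68 degrees from vertical at the start, 112 once it leans the other way. (The slot at x = -78 mm is empty.)
- tostada2: Crisp, rigid corn tostada: a disc 90 mm across, 4 mm thick, 16 g, on edge in the taco tray's slot at x = 26 mm, leaning on that slot's +x wall at the start. Origin: centre of the disc. z axis: normal of the face that starts uppermost, about 68 degrees from vertical at the start, 112 once it leans the other way.
- tostada3: Crisp, rigid corn tostada: a disc 90 mm across, 4 mm thick, 16 g, on edge in the taco tray's slot at x = 78 mm, leaning on that slot's +x wall at the start. Origin: centre of the disc. z axis: normal of the face that starts uppermost, about 68 degrees from vertical at the start, 112 once it leans the other way.
Not all that is in view belongs to the job. Leave any green or orange look-alike of the tostada2 alone.

How it is judged:
On the way:
1. all three tostadas have tumbled across and lean the other way in their own slots of the taco tray (x of tostada1 in the frame of tray_grip between -0.058 and -0.033 m and y of tostada1 in the frame of tray_grip between -0.035 and 0.035 m and z of tostada1 in the frame of tray_grip between -0.1 and -0.07 m and x of tostada2 in the frame of tray_grip between -0.006 and 0.019 m and y of tostada2 in the frame of tray_grip between -0.035 and 0.035 m and z of tostada2 in the frame of tray_grip between -0.1 and -0.07 m and x of tostada3 in the frame of tray_grip between 0.046 and 0.071 m and y of tostada3 in the frame of tray_grip between -0.035 and 0.035 m and z of tostada3 in the frame of tray_grip between -0.1 and -0.07 m), for 0.2 s.
At the end, for the whole second after the job is handed in: Taco tray at rest in the drip tray: grip within 18 mm of its middle in x and y, under 135 mm above its floor, tilt under 0.05 rad. Each tostada at rest in its own slot on the -x wall: centre 7 to 32 mm to -x of the slot, first upper face down (normal 1.75 to 2.3 rad from vertical) (all of step 1 and angle between tostada1's own z axis and vertical between 1.75 and 2.3 rad and linear speed of each of tostada1, tostada2, tostada3 below 0.03 m/s and angle between tostada2's own z axis and vertical between 1.75 and 2.3 rad and angle between tostada3's own z axis and vertical between 1.75 and 2.3 rad and x of tray_grip in the frame of drip_floor between -0.018 and 0.018 m and y of tray_grip in the frame of drip_floor between -0.018 and 0.018 m and z of tray_grip in the frame of drip_floor below 0.135 m and angle between tray_grip's own z axis and vertical below 0.05 rad and linear speed of taco_tray below 0.02 m/s); the robot touches nothing.
It fails at once if a tostada is touched by the robot (over 0.5 N) (contact force between any of tostada1, tostada2, tostada3 and the fingers above 0.5 N or contact force between any of tostada1, tostada2, tostada3 and the arm above 0.5 N).
It fails at once if the containers, salt pig or spatula are moved over 25 mm (distance of any of containers, salt_pig, spatula from where it was at the start of the episode above 0.025 m).
It fails at once if the tortilla press is pushed with over 5 N (contact force between tortilla_press and the fingers above 5 N or contact force between tortilla_press and the arm above 5 N or contact force between tortilla_press and taco_tray above 5 N).
It fails at once if the taco tray is dropped or banged into the drip tray (over 0.45 m/s within 25 mm of its floor) (horizontal distance between tray_grip and drip_floor below 0.1 m and z of tray_grip in the frame of drip_floor below 0.156 m and linear speed of taco_tray above 0.45 m/s).
It also fails if it takes over 54 s, if anything falls off the work surface, if the arm or the gripper's body presses on something with over 40 N, if the wrist force passes 120 N, or if a joint passes its speed limit or range.

## Working session

There is one attempt and no reset: what is moved stays moved. The work goes in short steps, Python scripts to look and compute and a shell command to move; the robot and the scene stay as the last step left them, time stands still between calls to the robot, and variables do not carry over. Pictures are saved under pics/ and viewed, and the job is handed in when it is done.

```bash
ls; mkdir -p pics; python3 - <<'E'
from bench import r
import cv2, numpy as np
np.set_printoptions(precision=4,suppress=True)
for n in ["side","top","wrist"]:
    im=r.grab_frame(n); cv2.imwrite(f"pics/{n}0.png",im[:,:,::-1])
    print(n,r.calibration(n))
print(r.get_obs(), r.grasp_offset)
E
```

```text
pics
side {'K': array([[583.284 ,   0.    , 321.3297],
       [  0.    , 583.284 , 251.5701],
       [  0.    ,   0.    ,   1.    ]]), 'dist_coeffs': array([-0.0376,  0.    ,  0.    ,  0.    ,  0.    ]), 'origin': array([0.138 , 0.8846, 1.1633]), 'rotation': array([ 0.2545, -1.0024, -2.5323])}
top {'K': array([[582.1713,   0.    , 312.2656],
       [  0.    , 582.1713, 244.2535],
       [  0.    ,   0.    ,   1.    ]]), 'dist_coeffs': array([-0.0911,  0.    ,  0.    ,  0.    ,  0.    ]), 'origin': array([0.4898, 0.0097, 1.4681]), 'rotation': array([ 0.0724, -0.0736, -1.5615])}
wrist {'K': array([[334.2242,   0.    , 322.111 ],
       [  0.    , 334.2242, 243.1149],
       [  0.    ,   0.    ,   1.    ]]), 'dist_coeffs': array([-0.0231,  0.    ,  0.    ,  0.    ,  0.    ]), 'T_tool_cam': array([[-0.0004,  0.9547,  0.2976,  0.0774],
       [ 1.    ,  0.0003,  0.0003,  0.0002],
       [ 0.0002,  0.2976, -0.9547, -0.1435],
       [ 0.    ,  0.    ,  0.    ,  1.    ]])}
{'clock': 0.15, 'joints': array([ 1.1029,  0.4777,  0.0223,  1.5562, -0.0115,  1.1093, -0.0831]), 'qvel': array([-0.0002, -0.0029, -0.0005, -0.0019, -0.0009,  0.0001, -0.0012]), 'tau': array([  0.0036, -59.6927,   1.6108, -28.1488,   0.0127,   0.0066,
         0.    ]), 'tcp_pos': array([ 0.2375, -0.6314,  0.2305]), 'orientation': array([-3.0895, -0.5619,  0.0005]), 'contact_force': array([-0.59  ,  0.2844,  0.4503]), 'moment': array([-0.0018,  0.003 ,  0.0067]), 'grip_width': 0.0853023127127838} 0.0187
```

View pics/side0.png

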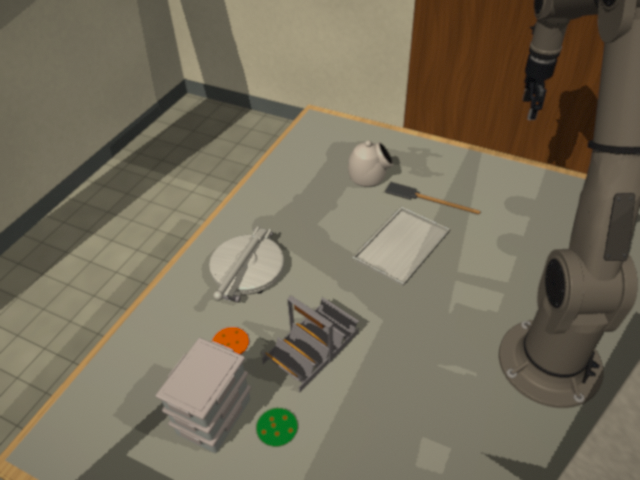

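View pics/top0.png

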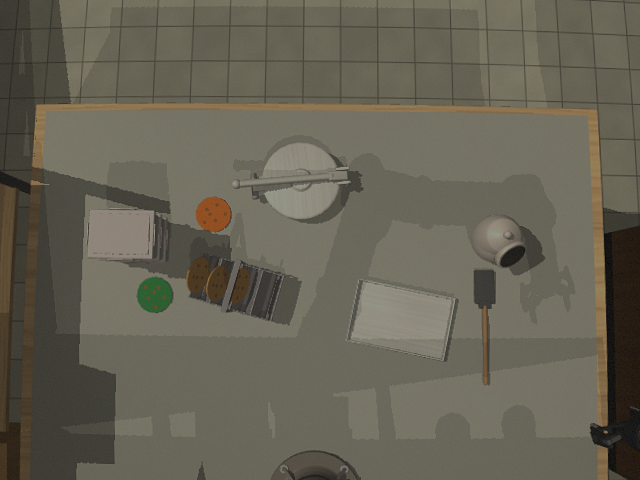

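View pics/wrist0.png

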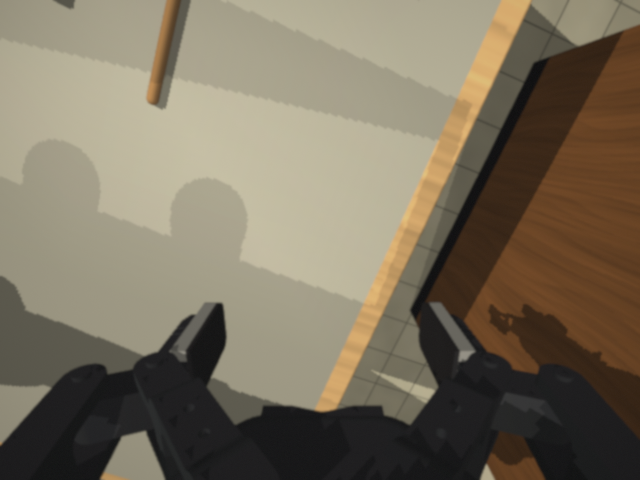

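The top view shows the taco tray with its grip at about (235,287). It has three brown tostadas, and its empty slot is at the right end. The drip tray is at (403,320) and the press at (301,181). The containers (122,235), pig (498,240) and spatula (485,325) stand clear. The green (155,295) and orange (213,214) discs are flat on the table, so they are look-alikes. I'll enlarge the two areas that matter.

```bash
cat > h.py <<'E'
from bench import r
import cv2, numpy as np
from scipy.spatial.transform import Rotation as R
np.set_printoptions(precision=4,suppress=True)
F=np.diag([1,-1,-1.])
def cam(n,obs=None):
    c=r.calibration(n)
    if n=="wrist":
        T=np.eye(4);T[:3,:3]=R.from_rotvec(obs['orientation']).as_matrix();T[:3,3]=obs['tcp_pos']
        T=T@c['T_tool_cam'];return c['K'],c['dist_coeffs'],T[:3,3],T[:3,:3]@F
    return c['K'],c['dist_coeffs'],np.array(c['origin']),R.from_rotvec(c['rotation']).as_matrix()@F
def unp(n,px,z,obs=None):
    K,d,o,M=cam(n,obs)
    p=cv2.undistortPoints(np.array(px,float).reshape(-1,1,2),K,d).reshape(-1,2)
    v=np.c_[p,np.ones(len(p))]@M.T
    return o+v*((z-o[2])/v[:,2])[:,None]
def proj(n,P,obs=None):
    K,d,o,M=cam(n,obs)
    P=np.array(P,float).reshape(-1,3)
    rv,_=cv2.Rodrigues(M.T)
    return cv2.projectPoints(P,rv,-M.T@o,K,d)[0].reshape(-1,2)
def crop(src,x,y,w,h,k,out):
    im=cv2.imread(src)[y:y+h,x:x+w];cv2.imwrite(out,cv2.resize(im,None,fx=k,fy=k,interpolation=cv2.INTER_CUBIC))
E
python3 - <<'E'
from h import *
crop("pics/top0.png",180,240,130,95,6,"pics/t1.png")
crop("pics/top0.png",335,268,130,97,6,"pics/t2.png")
crop("pics/side0.png",250,285,130,110,5,"pics/s1.png")
E
```

```text
(no output)
```

View pics/t1.png

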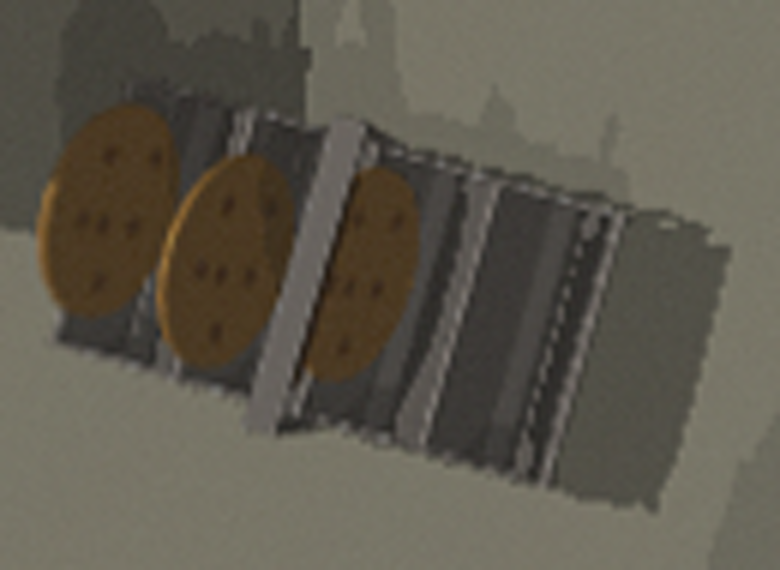

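View pics/t2.png

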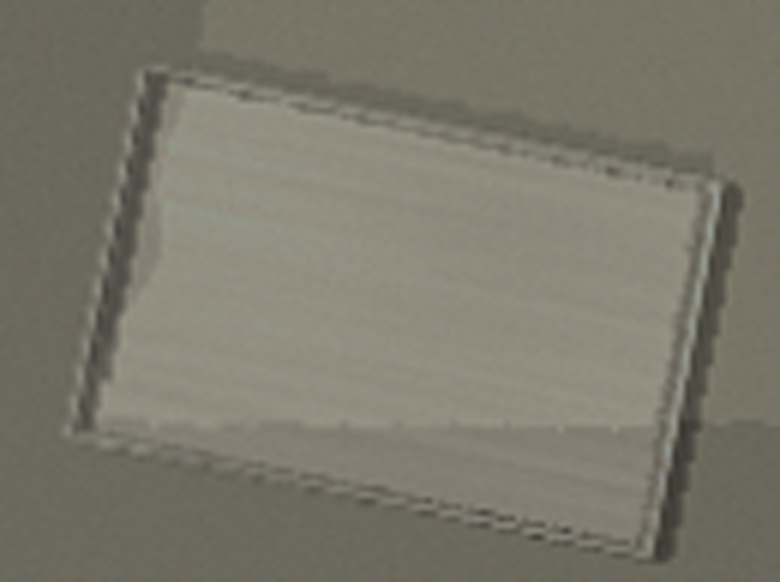

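View pics/s1.png

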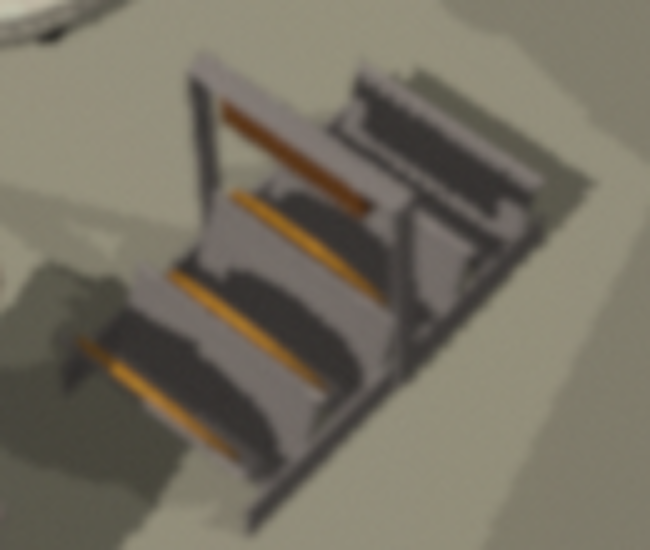

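```bash
python3 - <<'E'
from h import *
def px(l,x0,y0,k=6): return [(x0+(a+.5)/k-.5,y0+(b+.5)/k-.5) for a,b in l]
# bail top
b=unp("top",px([(332,122),(365,125),(275,432),(248,428)],180,240),.145); print("bail corners",b[:,:2],b.mean(0)); 
d=(b[0]+b[1]-b[2]-b[3])/2; print("len",np.hypot(*d[:2]),"ydir ang",np.arctan2(d[1],d[0]))
# side cam bail
s=unp("side",px([(205,55),(408,205)],250,285,5),.145); print("side bail top mid",s,s.mean(0))
# tray right end top edge
e=unp("top",px([(620,212),(545,485)],180,240),.05); print("right end z.05",e[:,:2],e.mean(0))
D=unp("top",px([(143,70),(722,180),(655,557),(70,433)],335,268),.014); print("drip",D[:,:2],D.mean(0))
u=(D[0]+D[3]-D[1]-D[2])/2; v=(D[0]+D[1]-D[2]-D[3])/2
print("len",np.hypot(*u[:2]),np.hypot(*v[:2]),"xang",np.arctan2(u[1],u[0]),"yang",np.arctan2(v[1],v[0]))
E
```

```text
bail corners [[0.5759 0.1853]
 [0.5749 0.1727]
 [0.4585 0.2047]
 [0.4599 0.215 ]] [0.5173 0.1944 0.145 ]
len 0.12026957624565336 ydir ang -0.25927123456532236
side bail top mid [[0.5771 0.1745 0.145 ]
 [0.4592 0.2117 0.145 ]] [0.5182 0.1931 0.145 ]
right end z.05 [[0.5465 0.0801]
 [0.4361 0.1091]] [0.4913 0.0946 0.05  ]
drip [[ 0.5386 -0.1067]
 [ 0.4943 -0.349 ]
 [ 0.3383 -0.3197]
 [ 0.3885 -0.0769]] [ 0.4399 -0.2131  0.014 ]
len 0.2470907700064479 0.15585100200016003 xang 1.3782918493419445 yang -0.19092233684696563
```

```bash
cat >> h.py <<'E'
def dn(yang,tilt=0):
    """tool down with tool y (jaw axis = tray x) at world angle yang; tilt = -x end of tray lowered"""
    y=np.array([np.cos(yang),np.sin(yang),0]);z=np.array([0,0,-1.]);x=np.cross(y,z)
    M=R.from_matrix(np.c_[x,y,z])
    return M*R.from_rotvec([tilt,0,0])
def rows(pos,rot,grasp=False):
    o=r.get_obs();R0=R.from_rotvec(o['orientation'])
    w=(R0.inv()*rot).as_rotvec()/np.pi
    p=np.array(pos,float)
    if grasp: p=p+rot.apply([0,0,r.grasp_offset])
    s=R0.inv().apply(p-o['tcp_pos'])/.2
    print("turn",w,"shift",s); return w,s
def st():
    o=r.get_obs();M=R.from_rotvec(o['orientation']).as_matrix()
    print("t",o['clock'],"tcp",o['tcp_pos'],"xdir",np.arctan2(M[1,0],M[0,0]),"ydir",np.arctan2(M[1,1],M[0,1]),"tilt",np.arccos(-M[2,2]),"q",o['joints'],"f",o['contact_force'],"m",o['moment'],"w",o['grip_width'])
E
python3 - <<'E'
from h import *
st()
rows([.42,-.5,.30],dn(-1.21+.8))
E
```

```text
t 0.15 tcp [ 0.2375 -0.6314  0.2305] xdir 0.3598293023606488 ydir -1.2109671254841081 tilt 0.0014328229802810612 q [ 1.1029  0.4777  0.0223  1.5562 -0.0115  1.1093 -0.0831] f [-0.59    0.2844  0.4503] m [-0.0018  0.003   0.0067] w 0.0853023127127838
turn [-0.0004 -0.0002 -0.255 ] shift [ 1.0853 -0.2939 -0.3471]
```

```bash
python3 -m jog '[0,0,-0.25,1,-0.29,-0.35,1, 0,0,-0.25,1,-0.29,-0.35,1, 0,0,-0.25,1,-0.29,-0.35,1, 0,0,-0.25,1,-0.29,-0.35,1, 0,0,-0.25,1,-0.29,-0.35,1, 0,0,-0.25,1,-0.29,-0.35,1]'
python3 - <<'E'
from h import *
st()
rows([.52,-.33,.30],dn(0.3))
E
```

```text
clock: 0.75
tcp_pos: [0.4091, -0.5033, 0.3019]
orientation: [2.63, 1.718, 0.005]
contact_force: [0.5, -0.6, -0.2]
grip_width: 0.0852
t 0.75 tcp [ 0.4091 -0.5033  0.3019] xdir 1.1573029985287298 ydir -0.41349799602089227 tilt 0.003100158777015325 q [ 0.9377  0.3899 -0.1975  1.5273  0.0761  1.2312  0.3159] f [ 0.4537 -0.6034 -0.2492] m [ 0.0083  0.0517 -0.0097] w 0.08524557883129076
turn [ 0.0009 -0.0005 -0.2271] shift [1.0165 0.1596 0.0124]
```

```bash
python3 -m jog '[0,0,-0.23,1,0.16,0.01,1, 0,0,-0.23,1,0.16,0.01,1, 0,0,-0.23,1,0.16,0.01,1, 0,0,-0.23,1,0.16,0.01,1, 0,0,-0.23,1,0.16,0.01,1, 0,0,-0.23,1,0.16,0.01,1]' | head -2
python3 - <<'E'
from h import *
st()
rows([.53,-.14,.30],dn(0.8))
E
```

```text
clock: 1.35
tcp_pos: [0.5201, -0.3303, 0.3003]
t 1.35 tcp [ 0.5201 -0.3303  0.3003] xdir 1.8858656756600731 ydir 0.3150638506704218 tilt 0.003874068162018009 q [ 0.7764  0.3556 -0.4073  1.5986  0.1439  1.216   0.6571] f [-0.4141 -0.631  -0.0482] m [-0.0585  0.052   0.0404] w 0.08543843207728684
turn [ 0.0012 -0.0002 -0.1544] shift [0.8894 0.3422 0.0042]
```

```bash
python3 -m jog '[0,0,-0.15,0.89,0.34,0,1, 0,0,-0.15,0.89,0.34,0,1, 0,0,-0.15,0.89,0.34,0,1, 0,0,-0.15,0.89,0.34,0,1, 0,0,-0.15,0.89,0.34,0,1, 0,0,-0.15,0.89,0.34,0,1]' | head -2
python3 - <<'E'
from h import *
st()
rows([.53,.04,.29],dn(1.31))
E
```

```text
clock: 1.95
tcp_pos: [0.5292, -0.1411, 0.3008]
t 1.95 tcp [ 0.5292 -0.1411  0.3008] xdir 2.353287702105205 ydir 0.7824936317540028 tilt 0.003045910257010659 q [ 0.6331  0.2572 -0.5812  1.7466  0.1498  1.18    0.7926] f [-1.4753 -0.2265  0.0268] m [-0.0386 -0.0285 -0.0564] w 0.08554637313902833
turn [ 0.0009  0.0005 -0.1679] shift [0.6394 0.6412 0.0555]
```

```bash
python3 -m jog '[0,0,-0.17,0.64,0.64,0.05,1, 0,0,-0.17,0.64,0.64,0.05,1, 0,0,-0.17,0.64,0.64,0.05,1, 0,0,-0.17,0.64,0.64,0.05,1, 0,0,-0.17,0.64,0.64,0.05,1, 0,0,-0.17,0.64,0.64,0.05,1]' | head -2
python3 - <<'E'
from h import *
st()
rows([.518,.194,.27],dn(1.31))
E
```

```text
clock: 2.55
tcp_pos: [0.5302, 0.0374, 0.2907]
t 2.55 tcp [0.5302 0.0374 0.2907] xdir 2.882141522821885 ydir 1.3113470707608172 tilt 0.0020711959319189865 q [ 0.4483  0.2668 -0.7561  1.787   0.1984  1.1634  0.9424] f [ 1.2609 -0.034  -0.0826] m [-0.0576  0.018   0.0144] w 0.08553941232583492
turn [0.0003 0.0006 0.0004] shift [0.2598 0.7408 0.1038]
```

```bash
python3 -m jog '[0,0,0,0.26,0.74,0.1,1, 0,0,0,0.26,0.74,0.1,1, 0,0,0,0.26,0.74,0.1,1, 0,0,0,0.26,0.74,0.1,1, 0,0,0,0.26,0.74,0.1,1]' | head -2
python3 - <<'E'
from h import *
st()
o=r.get_obs(); im=r.grab_frame("wrist"); cv2.imwrite("pics/w1.png",im[:,:,::-1])
c,s=np.cos(1.31),np.sin(1.31)
P=[]
for a,b,z in [(7,43,142),(7,-43,142),(-7,43,142),(-7,-43,142),(-106,57,50),(-106,-57,50),(0,57,145),(0,-57,145)]:
    a,b=a/1e3,b/1e3; P.append([.518+c*a-s*b,.194+s*a+c*b,z/1e3])
print(proj("wrist",P,o))
E
```

```text
clock: 3.05
tcp_pos: [0.5185, 0.1928, 0.2702]
t 3.05 tcp [0.5185 0.1928 0.2702] xdir 2.8800445716590275 ydir 1.3092484068703367 tilt 0.001138726332711493 q [ 0.1779  0.3412 -0.804   1.7634  0.2681  1.1495  0.6012] f [ 0.0995 -0.6318 -0.2542] m [-0.0535  0.0117 -0.0147] w 0.0855764137792358
[[331.2627 179.2318]
 [330.5846 278.0473]
 [313.8502 179.2518]
 [314.6775 278.0639]
 [222.2204 156.1554]
 [230.9353 257.6877]
 [322.5471 161.6355]
 [322.6466 294.0177]]
```

View pics/w1.png

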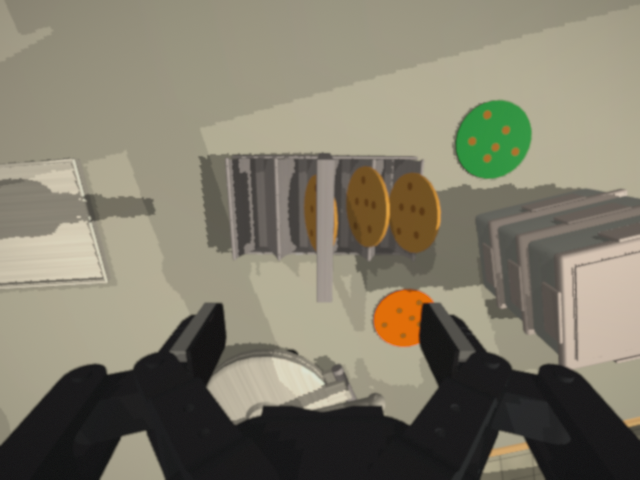

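The wrist view confirms the bail bar at columns 316–332, rows 157–302. The prediction was 322.5, within about 1 mm, and the yaw agrees. The three brown tostadas in the slots are the ones to turn; the flat green one (493,138) and orange one (403,317) are not. Before gripping, I'll rehearse the tilt in free air to check the arm can reach it.

```bash
python3 - <<'E'
from h import *
rows([.50,.12,.32],dn(1.31,-.5),True)
rows([.50,.12,.32],dn(1.31,-.95),True)
E
```

```text
turn [-0.1593  0.0008 -0.0008] shift [-0.001  -0.3237 -0.1664]
turn [-0.3026  0.0009 -0.0006] shift [-0.001  -0.2925 -0.1941]
```

```bash
python3 -m jog '[-0.16,0,0,0,-0.32,-0.17,1, -0.16,0,0,0,-0.32,-0.17,1, -0.16,0,0,0,-0.32,-0.17,1, -0.16,0,0,0,-0.32,-0.17,1, -0.3,0,0,0,-0.29,-0.19,1, -0.3,0,0,0,-0.29,-0.19,1, -0.3,0,0,0,-0.29,-0.19,1, -0.3,0,0,0,-0.29,-0.19,1, -0.3,0,0,0,-0.29,-0.19,1]' | head -2
python3 - <<'E'
from h import *
st()
rows([.50,.12,.32],dn(1.31,-.95),True)
rows([.518,.194,.24],dn(1.31))
E
```

```text
clock: 4.0
tcp_pos: [0.5045, 0.1326, 0.3078]
t 4.0 tcp [0.5045 0.1326 0.3078] xdir 2.872824503162998 ydir 1.3016195180546855 tilt 0.9393452391722793 q [ 1.0471  0.3547 -1.0632  2.0766 -0.8561  0.8445  1.9259] f [0.2524 1.1577 0.622 ] m [-0.7926  0.2752  0.0014] w 0.08562082023945207
turn [-0.0034  0.002  -0.0016] shift [0.0055 0.0108 0.0038]
turn [ 0.299   0.0011 -0.0024] shift [ 0.0163 -0.0884  0.4537]
```

```bash
python3 -m jog '[0.15,0,0,0,0,0,1, 0.15,0,0,0,0,0,1, 0.15,0,0,0,0,0,1, 0.3,0,0,0.015,-0.09,0.3,1, 0.3,0,0,0.015,-0.09,0.3,1, 0.3,0,0,0.015,-0.09,0.3,1, 0.3,0,0,0.015,-0.09,0.3,1, 0.3,0,0,0.015,-0.09,0.3,1, 0.3,0,0,0.015,-0.09,0.3,1, 0.3,0,0,0.015,-0.09,0.3,1]' | head -2
python3 - <<'E'
from h import *
st()
rows([.518,.1945,.20],dn(1.31),True)
rows([.518,.1945,.133],dn(1.31),True)
E
```

```text
clock: 5.0
tcp_pos: [0.512, 0.1687, 0.2588]
t 5.0 tcp [0.512  0.1687 0.2588] xdir 2.870664150647066 ydir 1.29986199649036 tilt 0.0034381193458366682 q [ 0.1876  0.3151 -0.7582  1.8099  0.2438  1.1117  0.6445] f [-0.3151 -1.0119 -0.2553] m [-0.0731  0.0134 -0.0081] w 0.08521921864996113
turn [-0.0008  0.0007 -0.0032] shift [0.0066 0.1333 0.3871]
turn [-0.0008  0.0007 -0.0032] shift [0.0073 0.1342 0.7221]
```

```bash
python3 -m jog '[-0.001,0.001,-0.003,0.007,0.134,0.39,1, -0.001,0.001,-0.003,0.007,0.134,0.39,1, -0.001,0.001,-0.003,0.007,0.134,0.39,1, -0.001,0.001,-0.003,0.007,0.134,0.39,1, -0.001,0.001,-0.003,0.007,0.134,0.39,1]' | head -2
python3 - <<'E'
from h import *
st()
rows([.518,.1945,.133],dn(1.31),True)
E
```

```text
clock: 5.5
tcp_pos: [0.5193, 0.1938, 0.1827]
t 5.5 tcp [0.5193 0.1938 0.1827] xdir 2.877744089481088 ydir 1.3069510877790145 tilt 0.002589913159442935 q [ 0.1069  0.4256 -0.7292  1.8601  0.3375  0.9801  0.5385] f [0.4733 0.1732 0.9348] m [-0.0109 -0.005  -0.0066] w 0.08525872991373552
turn [ 0.0006  0.0005 -0.001 ] shift [0.0075 0.0009 0.3421]
```

```bash
python3 -m jog '[0,0,0,0.007,0,0.17,1, 0,0,0,0.007,0,0.26,1, 0,0,0,0.007,0,0.34,1, 0,0,0,0.007,0,0.34,1, 0,0,0,0.007,0,0.34,1]' | head -3
python3 - <<'E'
from h import *
st()
for n in ["wrist","side"]:
    im=r.grab_frame(n); cv2.imwrite(f"pics/{n}2.png",im[:,:,::-1])
crop("pics/side2.png",230,250,160,140,5,"pics/s2.png")
E
```

```text
clock: 6.0
tcp_pos: [0.5187, 0.1944, 0.1157]
orientation: [0.414, 3.111, 0.004]
t 6.0 tcp [0.5187 0.1944 0.1157] xdir 2.8773105840395186 ydir 1.306521606231572 tilt 0.0038351336038490945 q [ 0.0621  0.5088 -0.6831  1.9166  0.419   0.8576  0.4685] f [ 0.0739  0.037  -1.1455] m [-0.0125  0.0134 -0.0459] w 0.0853743751473758
```

View pics/wrist2.png

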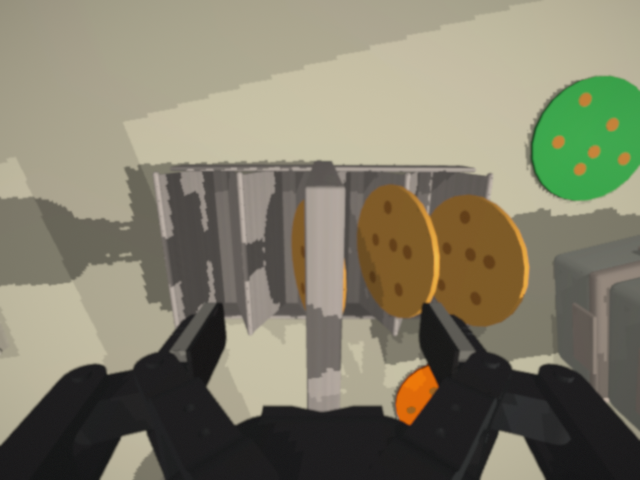

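View pics/s2.png

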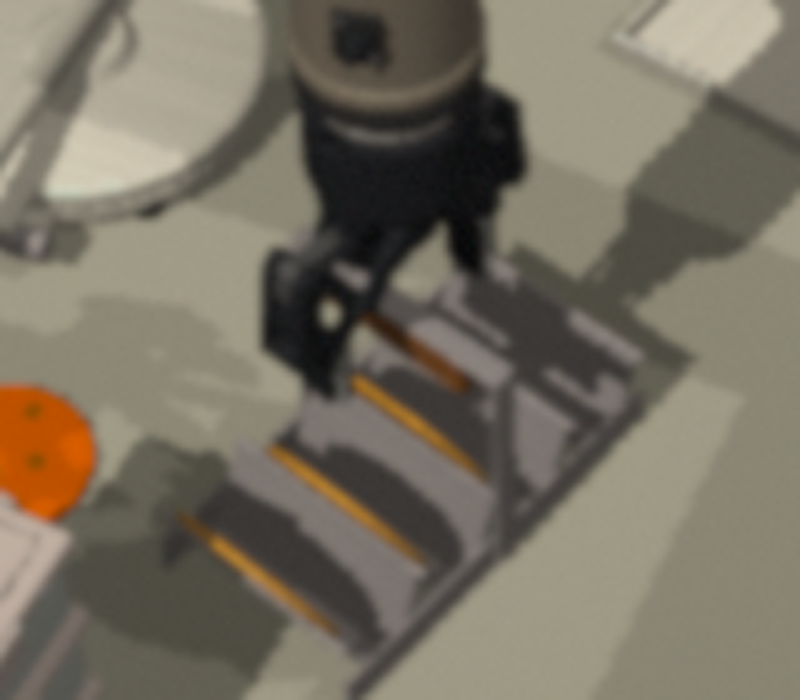

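```bash
python3 -m jog '[0,0,0,0,0,0.01,0.6, 0,0,0,0,0,0.01,0.3, 0,0,0,0,0,0.01,0.05, 0,0,0,0,0,0.01,0, 0,0,0,0,0,0.01,0, 0,0,0,0,0,0.01,0, 0,0,0,0,0,0.01,0, 0,0,0,0,0,0.01,0]' 110
python3 - <<'E'
from h import *
st()
print(proj("side",[[.518,.194,.131],[.518,.194,.145]]))
for n in ["wrist","side"]:
    im=r.grab_frame(n); cv2.imwrite(f"pics/{n}3.png",im[:,:,::-1])
crop("pics/side3.png",230,250,160,140,5,"pics/s3.png")
E
```

```text
clock: 6.9
tcp_pos: [0.519, 0.1949, 0.1143]
orientation: [0.413, 3.11, 0.005]
contact_force: [-0.9, -0.3, 4.5]
grip_width: 0.0124
t 6.9 tcp [0.519  0.1949 0.1143] xdir 2.8775518818734533 ydir 1.306768346613192 tilt 0.005068323070686843 q [ 0.0604  0.5107 -0.6819  1.9175  0.4215  0.8541  0.4662] f [-0.8685 -0.2857  4.5051] m [-0.222   0.2795 -0.106 ] w 0.012427207297116124
[[310.5386 314.4614]
 [310.322  310.5813]]
```

View pics/wrist3.png

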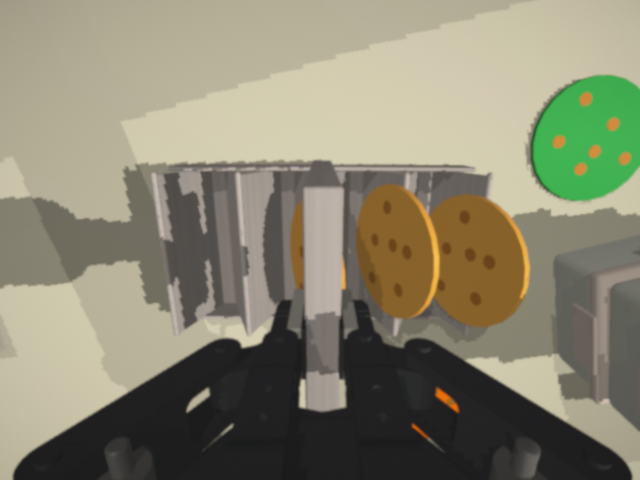

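View pics/s3.png

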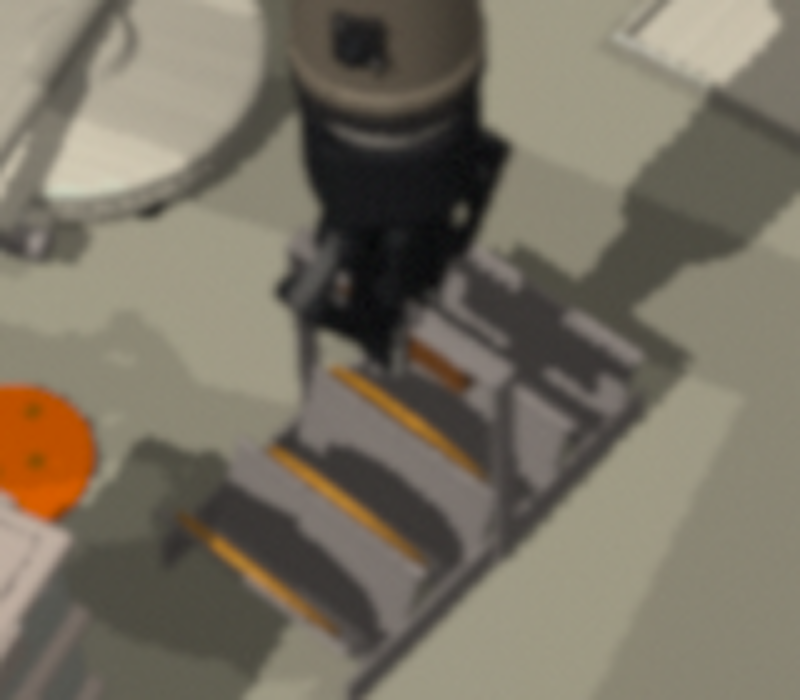

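The grip has closed on the bar at 12.4 mm, and the fingertips stand well above the tostadas. Next is a slow lift.

```bash
python3 -m jog '[0,0,0,0,0,-0.03,0, 0,0,0,0,0,-0.1,0, 0,0,0,0,0,-0.18,0, 0,0,0,0,0,-0.27,0, 0,0,0,0,0,-0.36,0, 0,0,0,0,0,-0.45,0, 0,0,0,0,0,-0.54,0, 0,0,0,0,0,-0.63,0, 0,0,0,0,0,-0.72,0, 0,0,0,0,0,-0.8,0, 0,0,0,0,0,-0.84,0, 0,0,0,0,0,-0.84,0]' 
python3 - <<'E'
from h import *
st()
rows([.50,.12,.33],dn(1.307,-.3),True)
rows([.50,.12,.33],dn(1.307),True)
E
```

```text
clock: 8.2
tcp_pos: [0.5187, 0.1949, 0.284]
orientation: [0.413, 3.108, 0.006]
contact_force: [1.4, 0.7, -5.8]
grip_width: 0.0124
t 8.2 tcp [0.5187 0.1949 0.284 ] xdir 2.877629598450721 ydir 1.30686234884055 tilt 0.0077331466988321135 q [ 0.155   0.3174 -0.7724  1.7501  0.2411  1.1634  0.6196] f [ 1.4072  0.6638 -5.7606] m [-0.0161  0.0072  0.0352] w 0.012413624892840591
turn [-0.094   0.0019  0.0002] shift [-0.0083 -0.3574 -0.1424]
turn [ 0.0015  0.0019 -0.    ] shift [-0.0083 -0.385  -0.1383]
```

```bash
python3 -m jog '[0,0,0,0,-0.02,-0.01,0, 0,0,0,0,-0.06,-0.03,0, 0,0,0,0,-0.12,-0.06,0, 0,0,0,0,-0.19,-0.08,0, 0,0,0,0,-0.26,-0.1,0, 0,0,0,0,-0.32,-0.12,0, 0,0,0,0,-0.36,-0.135,0, 0,0,0,0,-0.38,-0.14,0, 0,0,0,0,-0.38,-0.14,0]' | head -2
python3 - <<'E'
from h import *
st()
for t in (.3,.6,.8): rows([.50,.12,.33],dn(1.307,-t),True)
im=r.grab_frame("wrist"); cv2.imwrite("pics/w4.png",im[:,:,::-1])
im=r.grab_frame("side"); cv2.imwrite("pics/s4.png",im[:,:,::-1])
E
```

```text
clock: 9.1
tcp_pos: [0.4987, 0.1209, 0.3118]
t 9.1 tcp [0.4987 0.1209 0.3118] xdir 2.876763892858476 ydir 1.3059980197805 tilt 0.007987710698616564 q [ 0.3092  0.2085 -0.7649  1.8002  0.1559  1.1861  0.8035] f [ 0.8399  0.9078 -5.3668] m [-0.0235  0.0439 -0.0349] w 0.012674636942353837
turn [-0.094   0.0021 -0.    ] shift [-0.0076  0.0252 -0.0015]
turn [-0.1895  0.0021  0.0003] shift [-0.0076  0.0504 -0.0136]
turn [-0.2531  0.0021  0.0005] shift [-0.0077  0.0647 -0.0255]
```

View pics/s4.png

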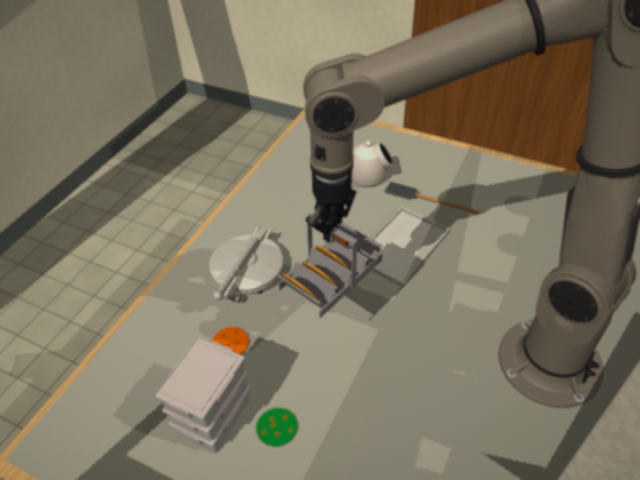

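View pics/w4.png

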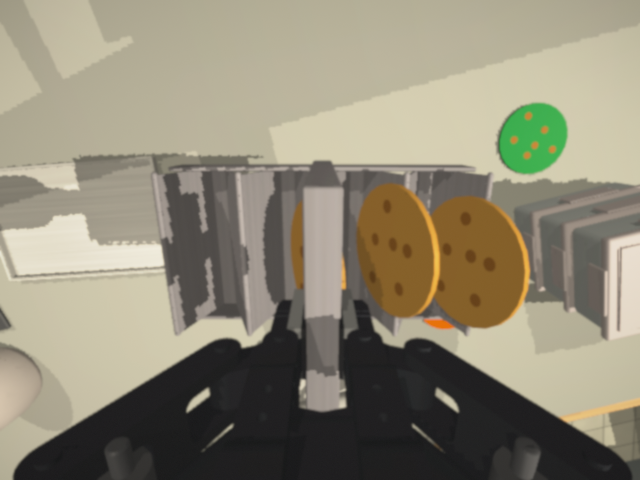

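The tray hangs level and still, with all three tostadas leaning left in their slots. In the wrist view they sit at columns 300–345, 360–438 and 430–528. I'll tip slowly now.

```bash
python3 -m jog '[-0.006,0,0,0,0.002,0,0, -0.018,0,0,0,0.005,0,0, -0.035,0,0,0,0.01,0,0, -0.053,0,0,0,0.015,0,0, -0.071,0,0,0,0.019,-0.001,0, -0.09,0,0,0,0.024,-0.002,0, -0.108,0,0,0,0.029,-0.004,0, -0.126,0,0,0,0.034,-0.006,0, -0.144,0,0,0,0.039,-0.008,0, -0.16,0,0,0,0.043,-0.01,0, -0.17,0,0,0,0.045,-0.011,0, -0.175,0,0,0,0.047,-0.012,0]' | head -2
python3 - <<'E'
from h import *
st()
im=r.grab_frame("wrist"); cv2.imwrite("pics/w5.png",im[:,:,::-1])
for t in (.6,.65,.7,.75,.8): rows([.50,.12,.33],dn(1.307,-t),True)
E
```

```text
clock: 10.4
tcp_pos: [0.5009, 0.1303, 0.3135]
t 10.4 tcp [0.5009 0.1303 0.3135] xdir 2.877765449354442 ydir 1.3106615116764748 tilt 0.5551480756096001 q [ 0.6946  0.1508 -0.8127  1.9729 -0.5179  0.9162  1.4971] f [ 0.8484 -0.137  -5.8771] m [-1.3897  0.4234  0.0108] w 0.01302749622836519
turn [-0.0141  0.0015  0.001 ] shift [-0.0094  0.0043 -0.0037]
turn [-0.0301  0.0015  0.001 ] shift [-0.0094  0.009  -0.004 ]
turn [-0.046   0.0015  0.001 ] shift [-0.0095  0.0136 -0.0046]
turn [-0.0619  0.0015  0.0011] shift [-0.0095  0.0182 -0.0054]
turn [-0.0778  0.0014  0.0011] shift [-0.0095  0.0228 -0.0064]
```

View pics/w5.png

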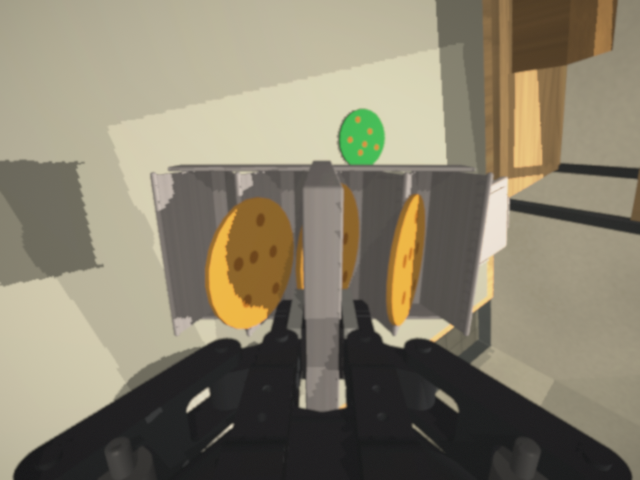

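At 32° all three have already gone over: the discs now lean right, at (250,263), (330,245) and (406,260). I'll tip a little further for margin, pause, then level out slowly.

```bash
python3 -m jog '[-0.01,0,0,0,0.003,0,0, -0.025,0,0,0,0.007,0,0, -0.04,0,0,0,0.012,0,0, -0.05,0,0,0,0.015,0,0, -0.05,0,0,0,0.015,0,0, -0.05,0,0,0,0.015,0,0, -0.05,0,0,0,0.015,0,0, -0.05,0,0,0,0.015,0,0]' | head -2
python3 - <<'E'
from h import *
st()
im=r.grab_frame("wrist"); cv2.imwrite("pics/w6.png",im[:,:,::-1])
for t in (.6,.3,.1,0): rows([.50,.12,.33],dn(1.307,-t),True)
E
```

```text
clock: 11.25
tcp_pos: [0.5016, 0.1333, 0.3153]
t 11.25 tcp [0.5016 0.1333 0.3153] xdir 2.8786896812860854 ydir 1.31353921677707 tilt 0.712057873023585 q [ 0.7887  0.1812 -0.8357  2.0184 -0.7145  0.9057  1.7125] f [-0.1101 -0.3253 -5.2646] m [-1.7538  0.4606  0.0192] w 0.012404954020758157
turn [0.0357 0.0015 0.0014] shift [-0.0097 -0.0123 -0.0058]
turn [0.1312 0.0017 0.0012] shift [-0.0096 -0.0393 -0.013 ]
turn [0.1948 0.0018 0.0011] shift [-0.0096 -0.0555 -0.0221]
turn [0.2267 0.0019 0.001 ] shift [-0.0096 -0.0629 -0.0279]
```

View pics/w6.png

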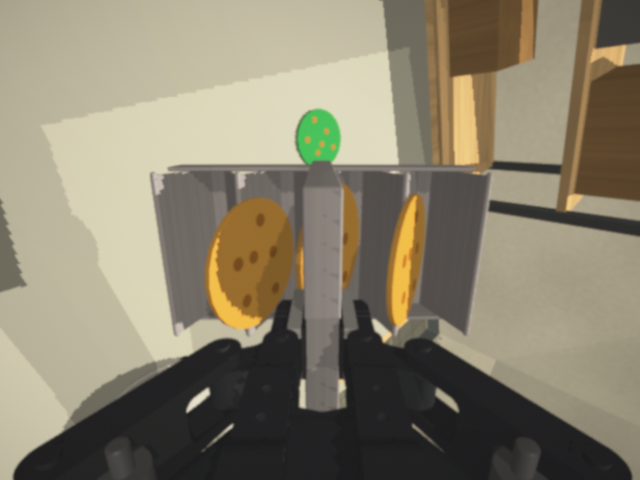

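```bash
python3 -m jog '[0.005,0,0,0,-0.002,-0.001,0, 0.016,0,0,0,-0.005,-0.002,0, 0.033,0,0,0,-0.011,-0.004,0, 0.053,0,0,0,-0.018,-0.007,0, 0.075,0,0,0,-0.024,-0.009,0, 0.098,0,0,0,-0.03,-0.011,0, 0.121,0,0,0,-0.037,-0.012,0, 0.144,0.001,0,0,-0.043,-0.015,0, 0.167,0.001,0,0,-0.049,-0.018,0, 0.187,0.001,0.001,0,-0.054,-0.021,0, 0.203,0.002,0.001,0,-0.058,-0.024,0, 0.212,0.002,0.001,0,-0.06,-0.026,0]' | head -2
python3 - <<'E'
from h import *
st()
rows([.50,.12,.33],dn(1.33,0),True)
im=r.grab_frame("wrist"); cv2.imwrite("pics/w7.png",im[:,:,::-1])
E
```

```text
clock: 12.5
tcp_pos: [0.4983, 0.1225, 0.3118]
t 12.5 tcp [0.4983 0.1225 0.3118] xdir 2.878965144366844 ydir 1.3081422263410885 tilt 0.04551407100492395 q [ 0.3406  0.2015 -0.7721  1.809   0.1138  1.1612  0.8448] f [-1.063  -0.4841 -6.156 ] m [-0.0965  0.1054 -0.0202] w 0.012549413595954684
turn [ 0.0145 -0.     -0.007 ] shift [-0.0113 -0.0102  0.0019]
```

View pics/w7.png

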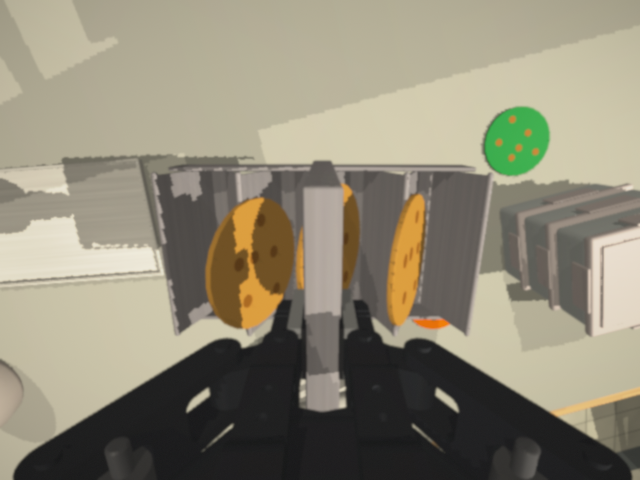

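```bash
python3 - <<'E'
from h import *
rows([.475,-.045,.33],dn(1.345,0),True)
E
```

```text
turn [ 0.0143  0.0001 -0.0115] shift [-0.1048 -0.84   -0.0358]
```

```bash
python3 -m jog '[0.002,0,0,-0.002,-0.015,0,0, 0.006,0,-0.001,-0.008,-0.06,-0.002,0, 0.01,0,-0.002,-0.017,-0.135,-0.005,0, 0.014,0,-0.003,-0.028,-0.225,-0.01,0, 0.014,0,-0.004,-0.04,-0.325,-0.014,0, 0.014,0,-0.005,-0.053,-0.425,-0.018,0, 0.014,0,-0.007,-0.066,-0.525,-0.022,0, 0.014,0,-0.009,-0.078,-0.625,-0.026,0, 0.014,0,-0.01,-0.089,-0.71,-0.03,0, 0.014,0,-0.011,-0.097,-0.775,-0.033,0, 0.014,0,-0.011,-0.102,-0.815,-0.035,0, 0.014,0,-0.011,-0.104,-0.835,-0.036,0]' | head -2
python3 - <<'E'
from h import *
st()
rows([.44,-.213,.30],dn(1.379,0),True)
E
```

```text
clock: 13.75
tcp_pos: [0.4746, -0.0458, 0.3114]
t 13.75 tcp [ 0.4746 -0.0458  0.3114] xdir 2.9116935114672593 ydir 1.340897192368366 tilt 0.00041210680057342204 q [ 0.5828  0.1247 -0.6649  1.8734  0.083   1.1709  1.2302] f [-0.1505  0.2476 -5.4948] m [0.0324 0.0329 0.0491] w 0.012503684817873966
turn [ 0.0001  0.     -0.0121] shift [-0.022  -0.8535  0.1499]
```

```bash
python3 -m jog '[0,0,0,0,-0.015,0,0, 0,0,-0.001,-0.002,-0.06,0.01,0, 0,0,-0.002,-0.004,-0.135,0.02,0, 0,0,-0.003,-0.006,-0.225,0.04,0, 0,0,-0.004,-0.008,-0.325,0.06,0, 0,0,-0.006,-0.01,-0.425,0.08,0, 0,0,-0.008,-0.013,-0.53,0.1,0, 0,0,-0.01,-0.016,-0.635,0.12,0, 0,0,-0.011,-0.018,-0.725,0.135,0, 0,0,-0.012,-0.02,-0.79,0.145,0, 0,0,-0.012,-0.021,-0.83,0.15,0, 0,0,-0.012,-0.022,-0.853,0.15,0]' | head -2
python3 - <<'E'
from h import *
st()
rows([.44,-.213,.30],dn(1.379,0),True)
for n in ["wrist","side","top"]:
    im=r.grab_frame(n); cv2.imwrite(f"pics/{n}8.png",im[:,:,::-1])
crop("pics/side8.png",320,130,160,120,5,"pics/s8.png")
crop("pics/top8.png",330,260,140,105,5,"pics/t8.png")
E
```

```text
clock: 14.95
tcp_pos: [0.4399, -0.2132, 0.2811]
t 14.95 tcp [ 0.4399 -0.2132  0.2811] xdir 2.949141682397809 ydir 1.3783451805449358 tilt 0.0007442211207012993 q [ 0.8026  0.1598 -0.5293  1.8978  0.0892  1.1074  1.6172] f [-0.0283 -0.8886 -6.0055] m [ 0.0988 -0.0016 -0.0358] w 0.012128864300409187
turn [ 0.0002 -0.0001 -0.0002] shift [-0.0003  0.0013 -0.0009]
```

View pics/wrist8.png

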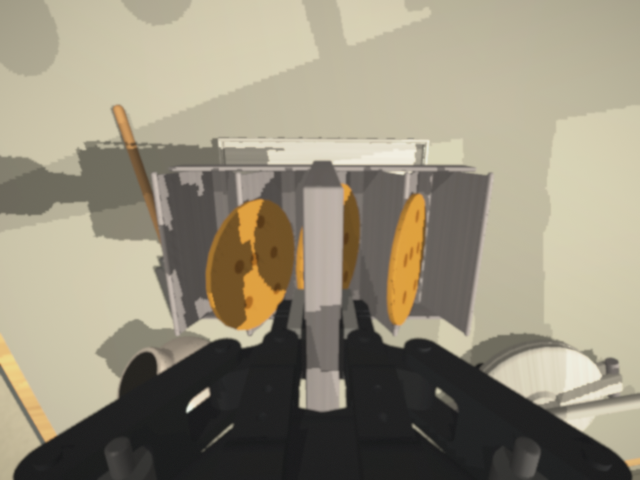

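View pics/s8.png

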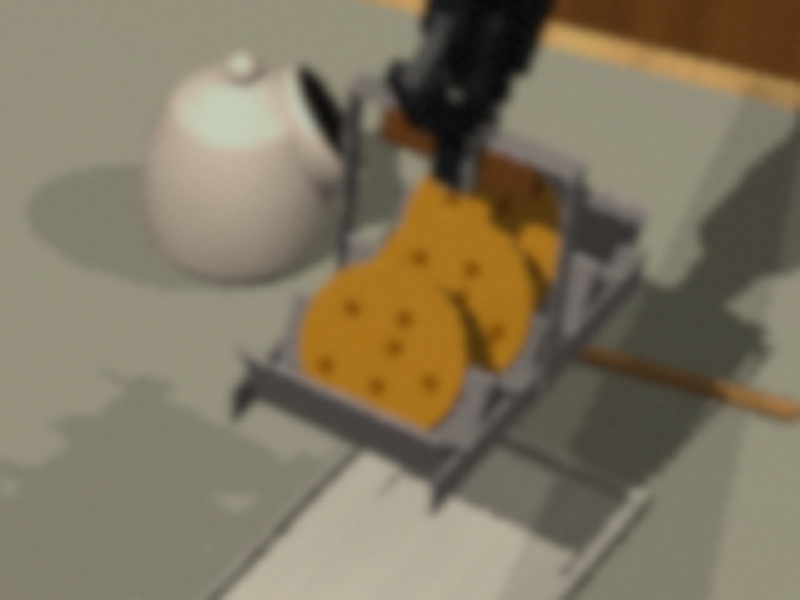

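View pics/t8.png

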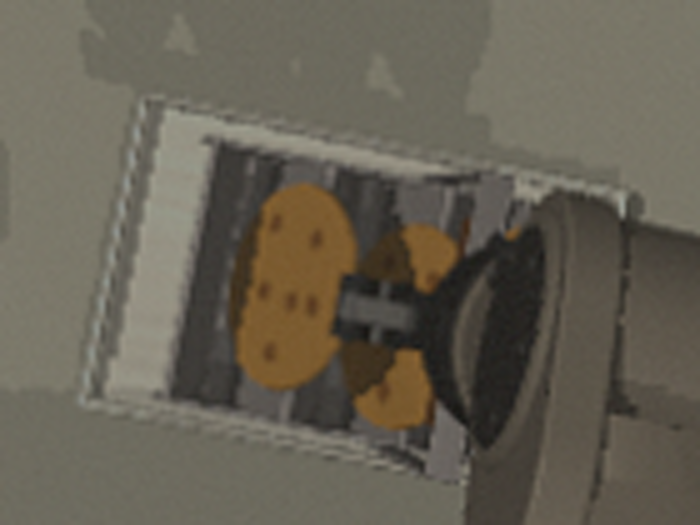

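The tray is level above the drip tray, and all three tostadas are still over in their own slots. Next I'll descend to just above the rim and check the fit.

```bash
python3 -m jog '[0,0,0,0,0,0.02,0, 0,0,0,0,0,0.07,0, 0,0,0,0,0,0.14,0, 0,0,0,0,0,0.22,0, 0,0,0,0,0,0.3,0, 0,0,0,0,0,0.38,0, 0,0,0,0,0,0.46,0, 0,0,0,0,0,0.54,0, 0,0,0,0,0,0.61,0, 0,0,0,0,0,0.66,0, 0,0,0,0,0,0.69,0, 0,0,0,0,0,0.7,0]' | head -2
python3 - <<'E'
from h import *
st()
rows([.44,-.213,.136],dn(1.379,0),True)
for n in ["wrist","side","top"]:
    im=r.grab_frame(n); cv2.imwrite(f"pics/{n}9.png",im[:,:,::-1])
crop("pics/side9.png",330,165,140,130,5,"pics/s9.png")
crop("pics/top9.png",330,260,140,105,5,"pics/t9.png")
E
```

```text
clock: 16.3
tcp_pos: [0.4402, -0.2122, 0.1408]
t 16.3 tcp [ 0.4402 -0.2122  0.1408] xdir 2.9499882573231457 ydir 1.3791914673310361 tilt 0.0011631291856028713 q [ 0.7465  0.3328 -0.501   2.0511  0.2172  0.8086  1.4968] f [-0.1217 -0.731  -5.0498] m [0.001  0.0242 0.0426] w 0.012376500809188654
turn [ 0.0003 -0.0001  0.0001] shift [ 0.0002 -0.0043  0.1175]
```

View pics/wrist9.png

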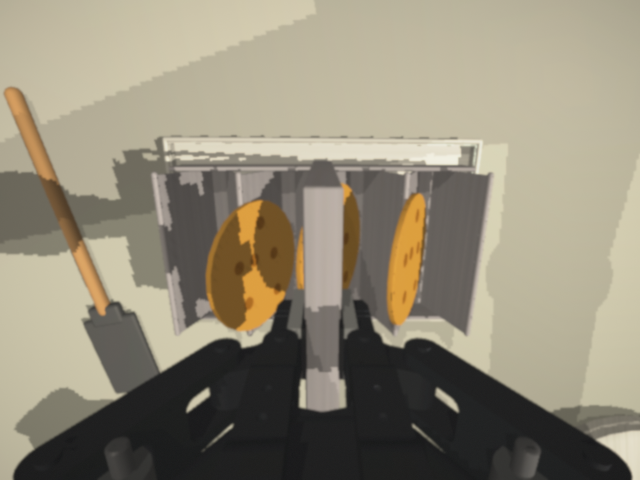

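View pics/s9.png

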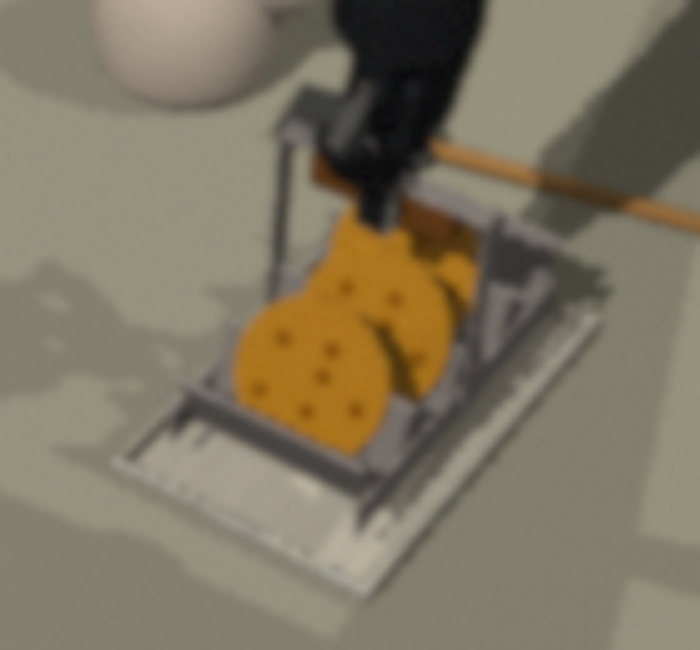

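View pics/t9.png

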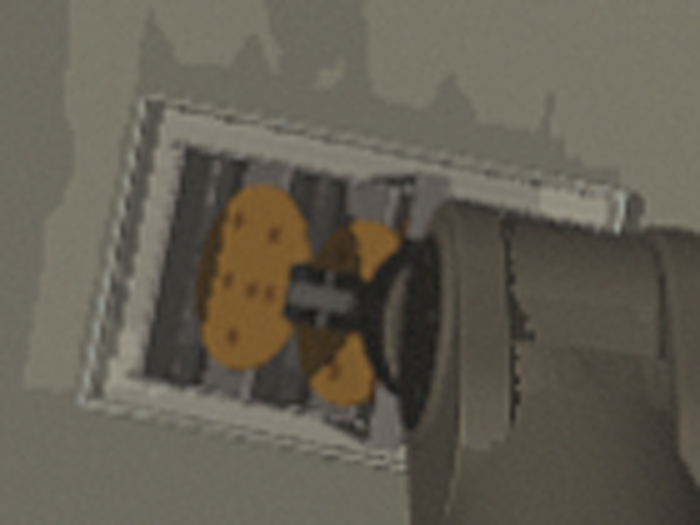

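The tray is centred: in the wrist view the drip rim spans columns 160–482 (mid 321) and the taco tray 153–491 (mid 322), with parallel edges. I'll lower it slowly over the last 24 mm.

```bash
python3 -m jog '[0,0,0,0,-0.002,0.01,0, 0,0,0,0,-0.004,0.025,0, 0,0,0,0,-0.004,0.04,0, 0,0,0,0,-0.004,0.055,0, 0,0,0,0,-0.004,0.07,0, 0,0,0,0,-0.004,0.083,0, 0,0,0,0,-0.004,0.093,0, 0,0,0,0,-0.004,0.1,0, 0,0,0,0,-0.004,0.106,0, 0,0,0,0,-0.004,0.11,0, 0,0,0,0,-0.004,0.113,0, 0,0,0,0,-0.004,0.113,0]'
```

```text
clock: 17.65
tcp_pos: [0.4407, -0.2132, 0.1192]
orientation: [0.3, 3.126, 0.001]
contact_force: [-0.1, 0.2, -5.1]
grip_width: 0.0124
```

```bash
python3 - <<'E'
from h import *
st()
E
```

```text
t 17.65 tcp [ 0.4407 -0.2132  0.1192] xdir 2.9499501521286557 ydir 1.3791545545307513 tilt 0.0012977631780837762 q [ 0.7338  0.3659 -0.4884  2.0675  0.2446  0.7618  1.4738] f [-0.1302  0.2417 -5.1497] m [ 0.0162 -0.0208  0.02  ] w 0.012368864842482721
```

```bash
python3 -m jog '[0,0,0,0,0,0.003,0, 0,0,0,0,0,0.006,0, 0,0,0,0,0,0.009,0, 0,0,0,0,0,0.01,0, 0,0,0,0,0,0.01,0]'; python3 -m jog '[0,0,0,0,0,0.003,0, 0,0,0,0,0,0.004,0, 0,0,0,0,0,0.004,0]'
```

```text
clock: 18.15
tcp_pos: [0.4407, -0.2132, 0.1174]
orientation: [0.301, 3.126, 0.0]
contact_force: [-1.8, 0.8, -1.1]
grip_width: 0.012
clock: 18.45
tcp_pos: [0.4406, -0.2133, 0.1174]
orientation: [0.301, 3.126, -0.0]
contact_force: [-5.2, 1.5, 7.2]
grip_width: 0.0124
```

The tray has touched down, with the load gone from the wrist. I'll ease the grip force, open gently and check before retreating.

```bash
python3 -m jog '[0,0,0,0,0,-0.003,0, 0,0,0,0,-0,-0.003,0, 0,0,0,0,0,-0.003,0]' 20; python3 -m jog '[0,0,0,0,0,0,0.2, 0,0,0,0,0,0,0.25, 0,0,0,0,0,0,0.4, 0,0,0,0,0,0,0.5, 0,0,0,0,0,0,0.5, 0,0,0,0,0,0,0.5]'
python3 - <<'E'
from h import *
st()
im=r.grab_frame("wrist"); cv2.imwrite("pics/w10.png",im[:,:,::-1])
E
```

```text
clock: 18.75
tcp_pos: [0.4406, -0.2132, 0.1177]
orientation: [0.301, 3.126, -0.0]
contact_force: [-0.2, 0.1, -6.2]
grip_width: 0.0125
clock: 19.35
tcp_pos: [0.4407, -0.2133, 0.1178]
orientation: [0.301, 3.126, -0.0]
contact_force: [-0.2, 0.3, 1.0]
grip_width: 0.0423
t 19.35 tcp [ 0.4407 -0.2133  0.1178] xdir 2.9496950854090125 ydir 1.3788987361357392 tilt 0.0011647399877668006 q [ 0.7323  0.3679 -0.4871  2.0686  0.2471  0.7589  1.4713] f [-0.2287  0.3048  1.0087] m [0.0135 0.007  0.0116] w 0.042319219914300626
```

View pics/w10.png

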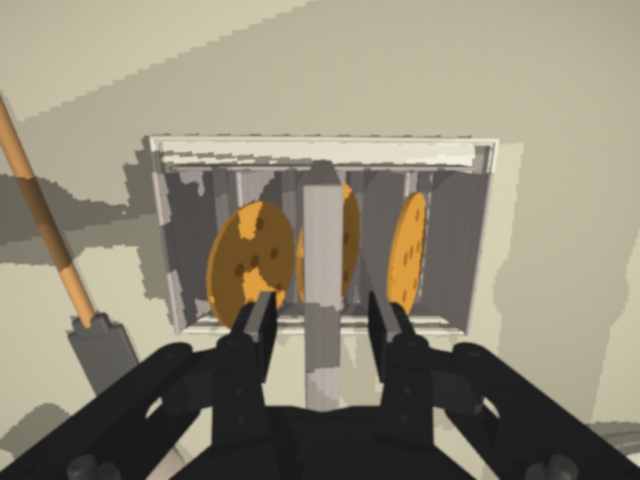

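The grip is released and the tray sits inside the rim. I'll retreat straight up and check.

```bash
python3 -m jog '[0,0,0,0,0,-0.05,0.5, 0,0,0,0,0,-0.15,0.5, 0,0,0,0,0,-0.3,0.5, 0,0,0,0,0,-0.5,0.5, 0,0,0,0,0,-0.7,0.5, 0,0,0,0,0,-0.8,0.5, 0,0,0,0,0,-0.8,0.5]'|head -2; python3 -m jog '[0,0,0,0.2,0,-0.05,0.5, 0,0,0,0.5,0.25,-0.15,0.5, 0,0,0,0.5,0.5,-0.2,0.5, 0,0,0,0.5,0.75,-0.2,0.5, 0,0,0,0.5,1,-0.2,0.5, 0,0,0,0.5,1,-0.2,0.5, 0,0,0,0.5,1,-0.2,0.5]'|head -2
python3 - <<'E'
from h import *
st()
for n in ["wrist","side","top"]:
    im=r.grab_frame(n); cv2.imwrite(f"pics/{n}11.png",im[:,:,::-1])
crop("pics/side11.png",320,150,160,140,5,"pics/s11.png")
crop("pics/top11.png",335,268,130,97,6,"pics/t11.png")
E
```

```text
clock: 20.1
tcp_pos: [0.4424, -0.2136, 0.2819]
clock: 20.8
tcp_pos: [0.3819, 0.0054, 0.3207]
t 20.8 tcp [0.3819 0.0054 0.3207] xdir 2.9564716393732713 ydir 1.3856588453545435 tilt 0.008392357628360119 q [ 0.6865 -0.0952 -0.7831  2.032  -0.0683  1.1708  1.3174] f [-0.3002  0.6877 -0.2104] m [-0.018   0.0669 -0.0005] w 0.04258146325242862
```

View pics/side11.png

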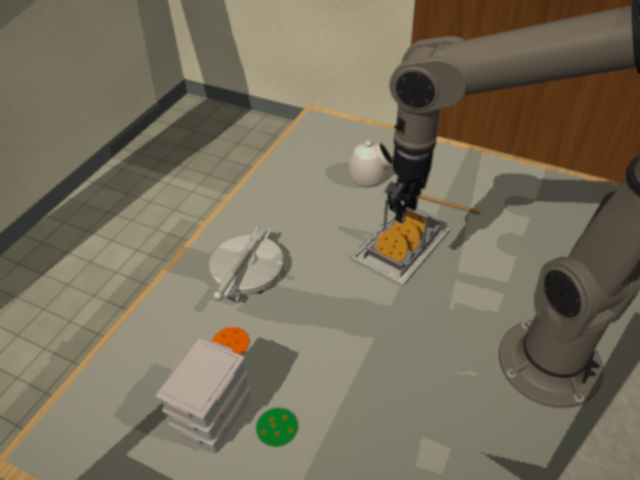

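View pics/s11.png

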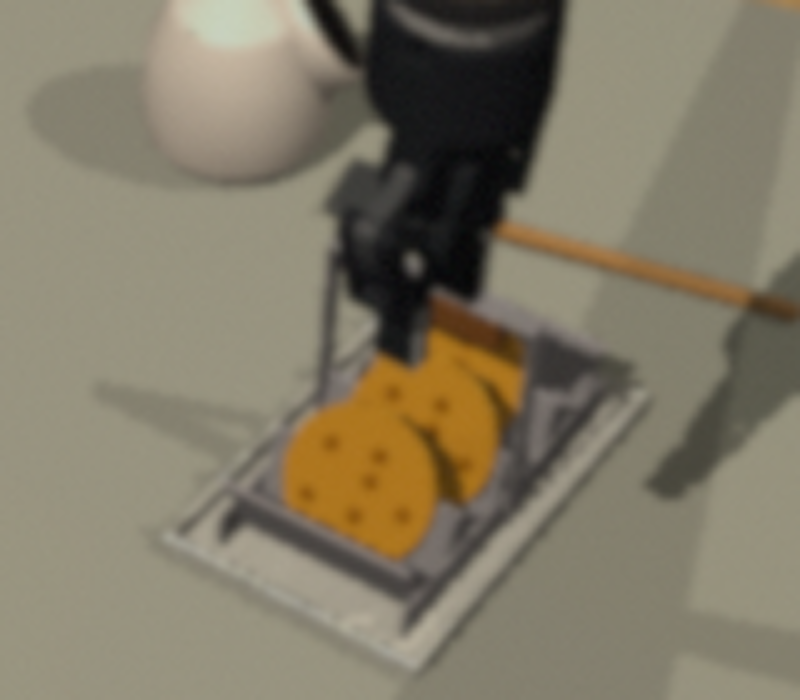

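View pics/t11.png

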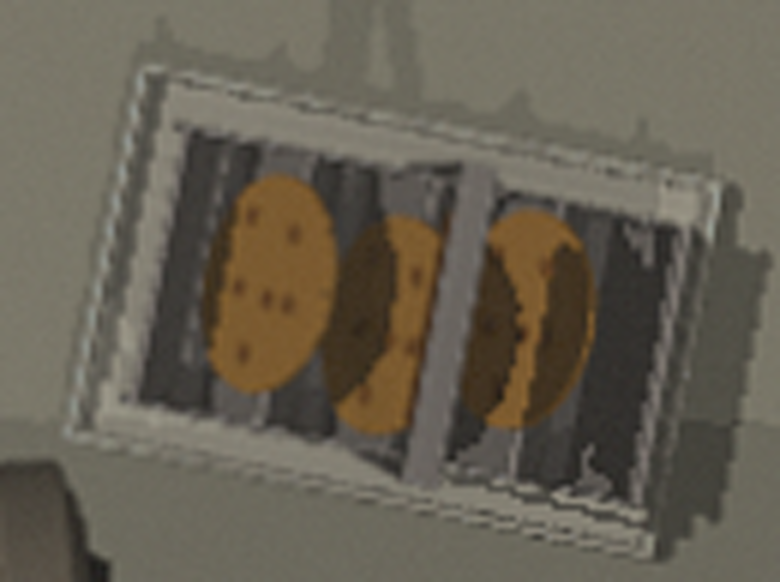

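Both views show the tray inside the rim with all three tostadas over in their own slots, and the bystanders have not moved. One last check on where the grip centre ended up.

```bash
python3 - <<'E'
from h import *
b=unp("top",[(335+(a+.5)/6-.5,268+(c+.5)/6-.5) for a,c in [(460,165),(497,168),(440,487),(404,483)]],.148)
m=b.mean(0); d=m-np.array([.4399,-.2131,.148]); c,s=np.cos(1.379),np.sin(1.379)
off=(c*d[0]+s*d[1],-s*d[0]+c*d[1]); print(m,"offset in drip frame",off)
print(r.get_obs()['contact_force'])
if max(map(abs,off))<.012: r.hand_in(); print("handed in")
E
```

```text
[ 0.4388 -0.2122  0.148 ] offset in drip frame (np.float64(0.0006739234951304122), np.float64(0.0012554504292643293))
[-0.9494  0.0157  0.7594]
the job is handed in; nothing more can be done
handed in
```

The job is done and handed in at about 21 s of the 54 s allowed. It reports no verdict.

I pinched the tray by its wooden grip, lifted it and tipped its right-hand end down to about 41°. All three tostadas had already gone over when I looked at about 32°. I then levelled it slowly, lowered it gently into the drip tray and let go.

**Last checks:**
- **Tray position:** the grip centre is about 1 mm from the middle of the drip tray in both directions, and the tray looks flat inside the rim.
- **Tostadas:** the side and top views show each one in its own slot, leaning the other way. I judged the lean by eye and did not measure the angles.
- **Bystanders:** the press, containers, salt pig and spatula look where they were at the start, also by eye.
- **Robot:** the hand is open and well clear of everything.

No check failed or disagreed. At touchdown the wrist force briefly read about 7 N upward and 5 N sideways; I eased the height and the grip before opening the fingers.

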